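Unscrew a tight jar lid in the brace and hold it above the jar

ROBOT

A 7-joint arm with a two-finger parallel gripper is mounted at the origin on a cart in front of the work surface, level with it; the furniture and walls round the work are solid. World frame = base frame: x ahead of the robot, y to its left, z up, the work surface at z = 0. Lengths are in mm, angles in rad, forces in N, time in s.
With the tool pointing down it reaches from about 400 to 875 mm from the base axis. Payload 4.4 kg.
Tool frame: the origin (TCP) lies on the centre line of the jaws, within the pads' length; the fingertips stand 19 mm ahead of it and the grasp point (between the pads) is the TCP; z points along the fingers, y is the line along which they close (so a half turn about z gives the same grasp; the last joint's range is limited). The gripper opens to 85 mm and grips with 20 to 120 N. Pads are 22 mm wide; open, the fingers measure 114 mm over their backs; the gripper's body (76 mm by 85 mm) begins 54 mm behind the grasp point. The pads swing forward as they close: fully open they stand 13 mm farther back than shut.
Start: joints at [-1.338, 0.628, 0.038, 1.517, -0.027, 0.996, -0.02], TCP at [191.319, 621.22, 250.313] pointing down, gripper open.
Joint ranges: [-3.06, 3.06], [-0.37, 2.12], [-1.25, 1.32], [0.18, 2.47], [-1.1, 4.24], [0.23, 1.98], [-2.94, 2.94]. Speed limits (rad/s): [2.57, 2.57, 3.14, 3.14, 3.14, 3.14, 3.14].

INTERFACE

Orientations are given as [roll, pitch, yaw] about the fixed x, y, z axes, in that order (R = Rz(yaw) Ry(pitch) Rx(roll)).
In Python, from cell import ctrl, viewer, silhouettes gives the robot as it stands.
- The arm moves only by the shell command python3 -m creep 'ROWS'. ROWS is JSON, a list of rows, each an object with "jaw": the gripper command: -1 is shut, 1 is fully open, values between are in proportion; "xyz": the shift along the tool's x, y, z in mm, a list of three; "angular": the turn, a rotation vector about the tool's x, y, z in rad, a list of three. In form: [{"jaw": jaw, "xyz": [tx, ty, tz], "angular": [rx, ry, rz]}, ...]. A call has 1 to 12 rows; each row is the pose to reach, as a shift and turn from the pose commanded when the call began, along the tool's axes at that moment; what a row does not reach only later rows make up. A row lasts 1/8 s, in which the tool goes at most 62.5 mm and 10.7 degrees, less where a joint would pass 70% of its speed; a pose out of reach is approached as far as the arm can. A call with a gripper value outside its range is refused whole. The fingers move at their own pace and stop on an object; the grip force is fixed at half the most. Time passes only in rows, so rows that repeat a pose let the fingers close. It gives the time, the measured TCP pose, the force, the opening and the grip force at its end, in the units of the state.
- ctrl.read_state(): the state, without advancing time (a new reading comes with each control period).
- viewer.get_image(name): name is "side" or "top"; returns (picture, depth): 400x640x3 uint8, red, green, blue; 400x640 float32, mm along the optical axis (not along the pixel's ray), 0 where there is no reading.
- viewer.camera_model(name): a dict with "fx", "fy", "cx", "cy" (pixels), "T" (4x4, takes a point from camera to world coordinates). Camera axes: x right, y down, z forward; pixel columns grow to the right and rows downward; lengths in mm; the calibration is good to about 2 mm. A picture is of the moment at which its call begins. camera_model takes no time and is no camera call.
- ctrl.finish_job(): hands the job in; it is judged then, once.
Trained networks look in the newest picture that a camera, given by its name, has taken for a name from the list of things; names that differ only in an ending like _2 or _b are one class to them, and where a whole thing is asked for, a point or a joint stands for the part that bears it (a point fixed in the world has none). Each returns a list of dicts, best first, with "score" (0 to 1); they miss things now and then, are a little off and sometimes report something else, mostly with a low value. They report only what shows in the picture. A call takes as long as a camera call. They do not tell look-alikes from the thing itself.
- silhouettes(camera, target): "pixels" (400x640 bool, what is visible of it) and "xy" ([column, row] in pixels, amid what is visible of it).
The state is a dict: "clock": time; "qpos": joint angles; "qd": joint speeds; "tau": joint torques, N m; "eef_pos": TCP position; "tool_rot": TCP orientation; "force": force on the tool from outside, world axes, zero at the start; "torque": the same for the moment, N m; "width": finger opening in mm; "gripper_force": force on a finger pad.
Only numpy, scipy, OpenCV 4.12 (cv2) and the standard library are available. Lean on these libraries where they do the work, as an engineer would, in place of code of your own. Each camera call takes 0.05 s, during which the arm holds its last target. There are 200 camera calls.

TASK

Stand the square glass jar of sugar cubes upright in the square pocket of the steel brace so that it cannot turn, with its lid still closed. Then twist the tight lid anticlockwise until its lugs let go and lift it straight up, clear of the neck. Finish holding the lid level in the gripper, centred over the open jar with a gap of one or two fingers' width above its mouth, touching nothing else; the jar stays upright in the brace and the tamper, the pitcher and the cup are left where they are.

Things in the scene. Friction and masses are not known exactly. Their poses are not given: they have to be found in the camera images.
- brace: Square steel jar brace screwed to the counter: base plate 124 x 124 x 8 mm with a pocket 65 x 65 mm inside, its floor 8 mm above the counter. Straight walls rise to 32 mm above the counter, flared lips up to 43 mm (87 mm wide overall). Origin: centre of the base's underside; x and y parallel to the pocket's sides, z up.
- jar_mid (a point): Square clear glass jar of sugar cubes, loose, 0.3 to 0.55 kg. Body 60 x 60 mm, shoulder at 58 mm height, round neck 38 mm wide up to the mouth at 97 mm; 104 mm high with its lid. This point: on the axis, 48.5 mm above its underside; x, y parallel to its flat sides, z up. It may be carried by its closed lid. Seated in the pocket (any quarter turn fits) this point is 56.5 mm above the counter.
- jar_mouth (a point): Centre of the jar's mouth (top of the neck), 97 mm above the jar's underside; axes as the jar.
- lid_mid (a point): Round steel lid with ribbed side on the jar, 56 mm in diameter, 28 mm high, 0.07 kg. This point: the lid's centre, 14 mm from its lower edge and from its top, 90 mm above the jar's underside when closed; z up, x towards a small dark bar on its top. Pinch it across any diameter; under its edge 18 mm of neck are free above the shoulder. A lift of 21 mm brings its edge level with the mouth.
- lid: The lid: origin at the centre of its lower edge. Three lugs under lugs of the neck, pressed by a sprung seal (15 N upward): it turns level, against about 0.3 to 0.45 N m, and opens anticlockwise seen from above. Its x starts 15 to 24 degrees anticlockwise of the jar's x; it is free from 63 to 100 degrees (then a stop). Turning it about 65 degrees (1.13 rad) is right in every case.
- jar: The jar: origin at the centre of its underside. Free-standing it spins with the lid; the pocket (2.5 mm play on each side) lets it turn about 5 degrees either way before the walls hold it.
- tamper: Bystander: coffee tamper, wooden grip on a 58 mm steel foot, 93 mm high. Origin: centre of its underside.
- pitcher: Bystander: small steel milk pitcher with handle, 72 x 120 x 85 mm. Origin: centre of its underside.
- cup: Bystander: white porcelain cup with handle, 80 x 105 x 58 mm. Origin: centre of its underside.
Not all that is in view belongs to the job. Leave any blue look-alike of the lid alone.

How it is judged:
By the outcome, as a careful person would: the job done as asked, in the order asked, and still so for the second after the job is handed in, while the arm keeps its last pose, push and grip.
It also fails if it takes over 51 s, if anything falls off the work surface, if the arm or the gripper's body presses on something with over 40 N, if the wrist force passes 120 N, or if a joint passes its speed limit or range.

## Working session

There is one attempt and no reset: what is moved stays moved. The work goes in short steps, Python scripts to look and compute and a shell command to move; the robot and the scene stay as the last step left them, time stands still between calls to the robot, and variables do not carry over. Pictures are saved under pics/ and viewed, at most 10 in all, crops included, and the job is handed in when it is done.

```bash
ls; mkdir -p pics; cat > h.py <<'E'
import numpy as np, cv2
from cell import ctrl, viewer, silhouettes
def pts(cam, depth, mask):
    m=viewer.camera_model(cam); v,u=np.nonzero(mask&(depth>0)); z=depth[v,u]
    P=np.c_[(u-m['cx'])/m['fx']*z,(v-m['cy'])/m['fy']*z,z,np.ones(len(z))]
    return (P@np.array(m['T']).T)[:,:3]
E
python3 - <<'E'
from h import *
s=ctrl.read_state(); print({k:np.round(v,3).tolist() for k,v in s.items()})
ims=[]
for c in ['top','side']:
    im,d=viewer.get_image(c); cv2.imwrite(f'pics/{c}0.png',im[:,:,::-1]); np.save(f'{c}0.npy',d)
    print(c,np.round(viewer.camera_model(c)['T'],2).tolist())
    for n in ['brace','jar','lid','tamper','pitcher','cup']:
        for r in silhouettes(c,n)[:3]:
            if r['score']<.3: continue
            P=pts(c,d,r['pixels'])
            print(n,round(r['score'],2),np.round(r['xy']),r['pixels'].sum(),np.round(np.percentile(P,[3,50,97],axis=0)).tolist() if len(P) else '')
E
```

```text
pics
{'clock': 0.0, 'qpos': [-1.338, 0.629, 0.038, 1.518, -0.027, 0.996, -0.02], 'qd': [0.001, 0.001, -0.0, 0.0, -0.001, 0.0, -0.0], 'tau': [-0.001, -56.34, 1.226, -19.345, 0.011, 0.01, -0.0], 'eef_pos': [191.133, 620.634, 249.375], 'tool_rot': [-3.14, 0.0, 2.843], 'force': [-0.681, -0.567, 0.642], 'torque': [-0.004, 0.006, 0.023], 'gripper_force': 0.0, 'width': 85.631}
top [[-0.02, -1.0, 0.07, 430.34], [-1.0, 0.02, 0.01, 4.33], [-0.01, -0.07, -1.0, 1196.07], [0.0, 0.0, 0.0, 1.0]]
brace 0.7 [304. 217.] 1974 [[434.0, 2.0, 3.0], [493.0, 62.0, 8.0], [552.0, 123.0, 43.0]]
jar 0.65 [436. 221.] 232 [[438.0, -315.0, 10.0], [469.0, -290.0, 46.0], [509.0, -273.0, 56.0]]
lid 0.92 [446. 216.] 423 [[450.0, -336.0, 80.0], [474.0, -308.0, 103.0], [500.0, -284.0, 107.0]]
lid 0.75 [432. 183.] 331 [[553.0, -319.0, 15.0], [576.0, -293.0, 27.0], [599.0, -269.0, 32.0]]
tamper 0.7 [222. 230.] 367 [[427.0, 282.0, 9.0], [452.0, 299.0, 20.0], [476.0, 320.0, 93.0]]
pitcher 0.63 [376. 192.] 659 [[527.0, -168.0, -1.0], [569.0, -138.0, 8.0], [616.0, -103.0, 85.0]]
cup 0.71 [266. 186.] 620 [[546.0, 134.0, 14.0],
[... 223 characters left out ...]
, 15.0], [546.0, 105.0, 41.0]]
jar 0.66 [344. 289.] 930 [[435.0, -350.0, 5.0], [464.0, -331.0, 40.0], [505.0, -310.0, 64.0]]
lid 0.88 [344. 264.] 636 [[445.0, -339.0, 75.0], [469.0, -325.0, 103.0], [496.0, -289.0, 105.0]]
lid 0.82 [383. 276.] 501 [[546.0, -324.0, 5.0], [569.0, -308.0, 27.0], [594.0, -274.0, 30.0]]
tamper 0.58 [286. 171.] 259 [[425.0, 278.0, 6.0], [446.0, 295.0, 41.0], [465.0, 315.0, 90.0]]
pitcher 0.58 [358. 232.] 1131 [[527.0, -172.0, 4.0], [560.0, -157.0, 53.0], [622.0, -104.0, 83.0]]
pitcher 0.56 [344. 262.] 614 [[445.0, -339.0, 79.0], [468.0, -325.0, 103.0], [496.0, -290.0, 105.0]]
cup 0.81 [335. 186.] 457 [[540.0, 129.0, 5.0], [572.0, 145.0, 35.0], [607.0, 188.0, 57.0]]
```

```bash
python3 - <<'E'
from h import *
t=cv2.imread('pics/top0.png'); s=cv2.imread('pics/side0.png')
r=lambda a,w,h:cv2.resize(a,(w,h),interpolation=cv2.INTER_CUBIC)
# top row: top whole view crop; bottom: zooms
A=r(t[150:270,200:480],800,343)
B=r(t[190:245,275:335],272,249); C=r(t[190:250,410:470],257,257)[:249]; D=r(s[240:320,305:395],271,249)
cv2.imwrite('pics/comb.png',np.vstack([A,np.hstack([B,C,D])]))
cv2.imwrite('pics/sidebig.png',r(s[130:330,220:460],720,600))
dt=np.load('top0.npy'); ds=np.load('side0.npy'); full=np.ones(dt.shape,bool)
for c,d in (('top',dt),('side',ds)):
    P=pts(c,d,full)
    def box(x0,x1,y0,y1,z0,z1): return P[(P[:,0]>x0)&(P[:,0]<x1)&(P[:,1]>y0)&(P[:,1]<y1)&(P[:,2]>z0)&(P[:,2]<z1)]
    for n,b in (('lidtop',(430,515,-350,-270,98,112)),('lips',(430,560,0,125,37,50)),('base',(420,565,-10,135,4,60)),('jarbody',(420,530,-365,-260,12,70))):
        Q=box(*b)
        if len(Q)>8: print(c,n,len(Q),Q.mean(0).round(1),cv2.minAreaRect(Q[:,:2].astype(np.float32)), [np.round(x,1) for x in cv2.minEnclosingCircle(Q[:,:2].astype(np.float32))])
E
```

```text
top lidtop 370 [ 474.5 -310.5  103.5] ((474.2184143066406, -310.54266357421875), (54.3806037902832, 53.557411193847656), 50.46623229980469) [array([ 474.9, -311.2]), np.float64(28.1)]
top lips 205 [494.  63.  41.] ((493.2606201171875, 62.89888000488281), (82.35425567626953, 82.08697509765625), 86.05196380615234) [array([493.4,  63.7]), np.float64(54.0)]
top base 2088 [493.2  63.8  12.6] ((492.8285827636719, 62.85575866699219), (143.68917846679688, 145.52874755859375), 89.27662658691406) [array([495.8,  61.3]), np.float64(99.0)]
top jarbody 230 [ 472.  -293.7   43. ] ((479.5260314941406, -314.8426818847656), (60.624881744384766, 72.7358169555664), 52.12538528442383) [array([ 479.2, -314.8]), np.float64(44.1)]
side lidtop 390 [ 470.7 -315.6  103.5] ((471.8243103027344, -312.63165283203125), (54.798030853271484, 54.07863235473633), 74.98345184326172) [array([ 471.7, -312.2]), np.float64(28.4)]
side lips 135 [492.6  64.3  40.2] ((490.3792419433594, 62.28541564941406), (86.91231536865234, 82.37123107910156), 87.38924407958984) [array([491.5,  64.1]), np.float64(54.8)]
side base 1143 [487.9  53.4  17.8] ((492.51422119140625, 62.65431213378906), (144.59564208984375, 144.47276306152344), 0.0064049167558550835) [array([493. ,  67.9]), np.float64(96.6)]
side jarbody 817 [ 466.3 -330.9   41.2] ((471.6676025390625, -313.6883544921875), (60.80624771118164, 59.07117462158203), 52.665924072265625) [array([ 471.7, -312.6]), np.float64(39.7)]
```

View pics/comb.png

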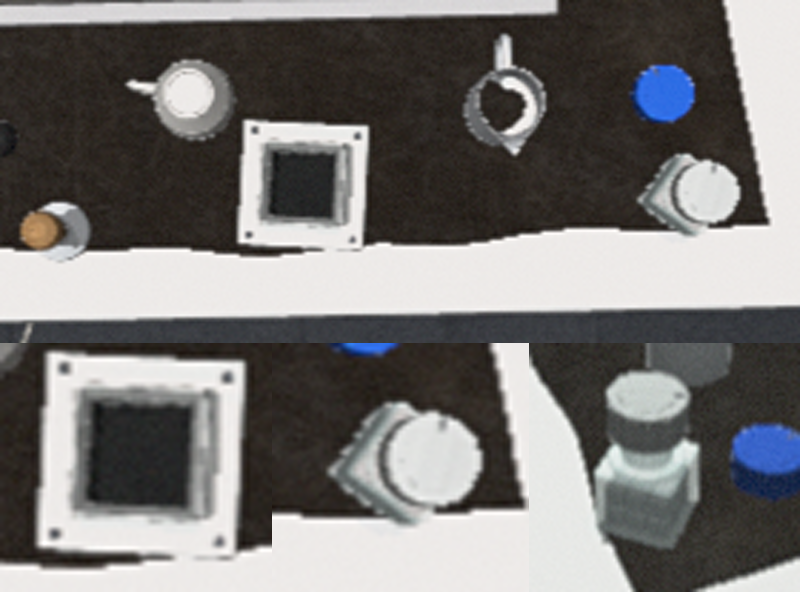

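View pics/sidebig.png

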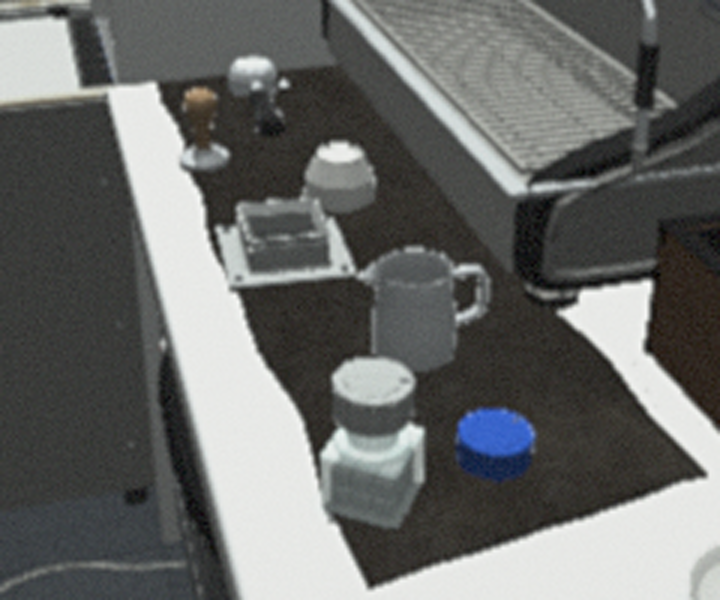

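The pictures agree with the measurements. In the top zoom, the jar with its steel lid is near pixel (446,216) in the original, turned about 52° modulo 90°. The lid's bar points a little right of up. The brace is at (304,217), turned about -3.5°. The blue look-alike lies behind the jar. I'm moving now.

```bash
python3 -m creep '[{"jaw":1,"xyz":[-453,-354,0],"angular":[0,0,0]},{"jaw":1,"xyz":[-453,-354,0],"angular":[0,0,0]},{"jaw":1,"xyz":[-453,-354,0],"angular":[0,0,0]},{"jaw":1,"xyz":[-453,-354,0],"angular":[0,0,0]},{"jaw":1,"xyz":[-453,-354,0],"angular":[0,0,0]},{"jaw":1,"xyz":[-453,-354,0],"angular":[0,0,0]},{"jaw":1,"xyz":[-453,-354,0],"angular":[0,0,0]},{"jaw":1,"xyz":[-453,-354,0],"angular":[0,0,0]},{"jaw":1,"xyz":[-453,-354,0],"angular":[0,0,0]},{"jaw":1,"xyz":[-453,-354,0],"angular":[0,0,0]},{"jaw":1,"xyz":[-453,-354,0],"angular":[0,0,0]}]'
python3 - <<'E'
from h import *
s=ctrl.read_state(); print(s['clock'],np.round(s['qpos'],3),s['eef_pos'],s['tool_rot'])
# brace yaw from the stored first picture: white plate + dark pocket outline, on planes
t=cv2.imread('pics/top0.png'); d=np.load('top0.npy'); P=pts('top',d,np.ones(d.shape,bool))
v,u=np.nonzero(d>0); g=cv2.cvtColor(t,6)[v,u]
def sel(z0,z1,c): 
    m=(abs(P[:,0]-493)<75)&(abs(P[:,1]-63)<75)&(P[:,2]>z0)&(P[:,2]<z1)&c; return P[m][:,:2].astype(np.float32)
for nm,Q in (('plate',sel(4,13,g>170)),('lips',sel(33,47,g>0)),('pocket',sel(4,12,(g<60)&(abs(P[:,0]-493)<40)&(abs(P[:,1]-63)<40)))):
    # remove isolated points: orientation minimising bounding (percentile) area
    best=min(((np.prod(np.diff(np.percentile(Q@np.array([[np.cos(a),-np.sin(a)],[np.sin(a),np.cos(a)]]),[1,99],axis=0),axis=0)),a) for a in np.radians(np.arange(-20,20,.25))))
    a=best[1]; R=np.array([[np.cos(a),-np.sin(a)],[np.sin(a),np.cos(a)]]); q=np.percentile(Q@R,[1,99],axis=0)
    print(nm,len(Q),np.degrees(a),np.diff(q,axis=0),R@q.mean(0))
E
```

```text
clock: 2.08
eef_pos: [520.2, 149.1, 250.3]
tool_rot: [3.141, -0.0, 2.841]
force: [-0.9, 1.1, -0.5]
width: 85.5
gripper_force: 0.0
2.075 [-0.377  0.473  0.067  1.824 -0.041  0.846  0.98 ] [520.1605855  149.1413411  250.27055023] [ 3.14134713e+00 -3.15117607e-04  2.84089070e+00]
plate 859 -3.5 [[122.05225924 122.42000535]] [493.14483458  63.59493569]
lips 278 -3.5 [[81.56570802 81.79358614]] [493.32367319  62.9825733 ]
pocket 429 -1.0 [[60.15593837 60.00159726]] [492.68183688  64.36721983]
```

```bash
python3 -m creep '[{"jaw":1,"xyz":[-91.5,-454,50],"angular":[0,0,1.57]},{"jaw":1,"xyz":[-91.5,-454,50],"angular":[0,0,1.57]},{"jaw":1,"xyz":[-91.5,-454,50],"angular":[0,0,1.57]},{"jaw":1,"xyz":[-91.5,-454,50],"angular":[0,0,1.57]},{"jaw":1,"xyz":[-91.5,-454,50],"angular":[0,0,1.57]},{"jaw":1,"xyz":[-91.5,-454,50],"angular":[0,0,1.57]},{"jaw":1,"xyz":[-91.5,-454,50],"angular":[0,0,1.57]},{"jaw":1,"xyz":[-91.5,-454,50],"angular":[0,0,1.57]},{"jaw":1,"xyz":[-91.5,-454,50],"angular":[0,0,1.57]},{"jaw":1,"xyz":[-91.5,-454,50],"angular":[0,0,1.57]},{"jaw":1,"xyz":[-91.5,-454,50],"angular":[0,0,1.57]}]'
python3 - <<'E'
from h import *
s=ctrl.read_state(); print(s['clock'],np.round(s['qpos'],3),s['eef_pos'],s['tool_rot'])
im,d=viewer.get_image('side'); c=cv2.resize(im[150:330,260:440],(600,600),interpolation=2)
cv2.imwrite('pics/s1.png',c[:,:,::-1])
E
```

```text
clock: 3.45
eef_pos: [474.8, -309.1, 200.2]
tool_rot: [-3.142, -0.001, 1.277]
force: [0.1, 0.4, 0.3]
width: 85.4
gripper_force: 0.0
3.45 [ 0.221  0.616  0.482  1.817 -0.383  0.803  0.604] [ 474.81505521 -309.12415113  200.21066835] [-3.14151378e+00 -1.32999865e-03  1.27717533e+00]
```

View pics/s1.png

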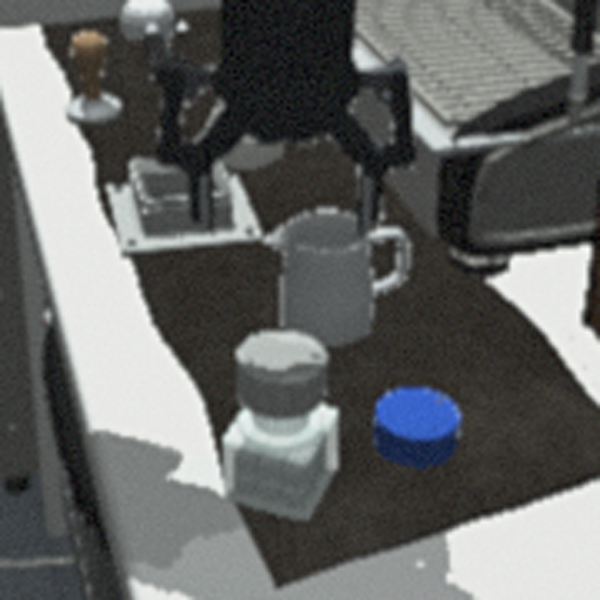

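The side picture shows the gripper (tips at crop (200,225) and (370,215)) straddling the line above the jar. The jar and the blue lid are untouched. Next I descend and close.

```bash
python3 -m creep '[{"jaw":1,"xyz":[0,0,50],"angular":[0,0,0]},{"jaw":1,"xyz":[0,0,85],"angular":[0,0,0]},{"jaw":1,"xyz":[0,0,105],"angular":[0,0,0]},{"jaw":1,"xyz":[0,0,112],"angular":[0,0,0]},{"jaw":1,"xyz":[0,0,112],"angular":[0,0,0]},{"jaw":-1,"xyz":[0,0,112],"angular":[0,0,0]},{"jaw":-1,"xyz":[0,0,112],"angular":[0,0,0]},{"jaw":-1,"xyz":[0,0,112],"angular":[0,0,0]},{"jaw":-1,"xyz":[0,0,112],"angular":[0,0,0]},{"jaw":-1,"xyz":[0,0,112],"angular":[0,0,0]},{"jaw":-1,"xyz":[0,0,112],"angular":[0,0,0]}]'
python3 - <<'E'
from h import *
s=ctrl.read_state(); print(s['clock'],np.round(s['qpos'],3),s['eef_pos'],s['tool_rot'],s['force'],s['width'],s['gripper_force'])
E
```

```text
clock: 4.88
eef_pos: [473.7, -311.3, 89.4]
tool_rot: [3.141, -0.0, 1.273]
force: [-1.8, 1.4, 5.6]
width: 54.7
gripper_force: 62.1
4.875 [ 0.297  0.77   0.373  1.89  -0.489  0.572  0.693] [ 473.71870503 -311.29175143   89.44534919] [ 3.14104648e+00 -2.71377662e-04  1.27274631e+00] [-1.77885463  1.39549232  5.59108317] 54.70584870333566 62.052424787543714
```

```bash
python3 -m creep '[{"jaw":-1,"xyz":[0,0,-15],"angular":[0,0,0]},{"jaw":-1,"xyz":[0,0,-45],"angular":[0,0,0]},{"jaw":-1,"xyz":[0,0,-80],"angular":[0,0,0]},{"jaw":-1,"xyz":[0,0,-100],"angular":[0,0,0]},{"jaw":-1,"xyz":[20,-5,-105],"angular":[0,0,-0.05]},{"jaw":-1,"xyz":[60,-15,-105],"angular":[0,0,-0.1]},{"jaw":-1,"xyz":[110,-28,-105],"angular":[0,0,-0.2]},{"jaw":-1,"xyz":[165,-42,-105],"angular":[0,0,-0.3]},{"jaw":-1,"xyz":[220,-56,-105],"angular":[0,0,-0.4]},{"jaw":-1,"xyz":[275,-70,-105],"angular":[0,0,-0.5]},{"jaw":-1,"xyz":[320,-81,-105],"angular":[0,0,-0.55]},{"jaw":-1,"xyz":[350,-89,-105],"angular":[0,0,-0.59]}]'
python3 -m creep '[{"jaw":-1,"xyz":[8,11,0],"angular":[0,0,-0.005]},{"jaw":-1,"xyz":[8,11,0],"angular":[0,0,-0.005]},{"jaw":-1,"xyz":[8,11,0],"angular":[0,0,-0.005]},{"jaw":-1,"xyz":[8,11,0],"angular":[0,0,-0.005]}]' >/dev/null
python3 - <<'E'
from h import *
s=ctrl.read_state(); print(s['clock'],np.round(s['qpos'],3),s['eef_pos'],s['tool_rot'],s['force'],s['width'],s['gripper_force'])
im,d=viewer.get_image('side'); np.save('side2.npy',d)
it,dt=viewer.get_image('top'); np.save('top2.npy',dt)
a=cv2.resize(im[110:250,260:400],(400,400),interpolation=2);b=cv2.resize(it[150:270,250:370],(400,400),interpolation=2)
cv2.imwrite('pics/s2.png',np.hstack([a,b])[:,:,::-1])
for n in ('jar','brace'):
  for r in silhouettes('side',n)[:2]:
    P=pts('side',d,r['pixels']); P=P[abs(P[:,2]-130)<200]; print(n,r['score'],r['xy'],np.round(np.percentile(P,[3,50,97],axis=0)).tolist())
    Q=P[(P[:,2]>108)&(P[:,2]<165)] if n=='jar' else P[(P[:,2]>33)&(P[:,2]<47)]
    if len(Q)>5: print(len(Q),cv2.minAreaRect(Q[:,:2].astype(np.float32)))
E
```

```text
clock: 6.38
eef_pos: [489.9, 53.7, 192.8]
tool_rot: [-3.14, -0.002, 1.87]
force: [0.5, -1.3, -4.5]
width: 54.9
gripper_force: 65.1
6.875 [-0.419  0.526  0.358  1.989 -0.284  0.675  0.413] [499.41724166  58.77083978 193.26568609] [-3.14090751e+00  4.27692154e-04  1.86537669e+00] [ 0.45459025  0.16597461 -3.88950341] 55.12571307710529 65.0324536068365
jar 0.55 [314.7, 174.9] [[467.0, 25.0, 6.0], [494.0, 31.0, 141.0], [525.0, 370.0, 172.0]]
459 ((496.2247314453125, 53.156494140625), (59.163665771484375, 59.47398376464844), 84.89773559570312)
brace 0.83 [314.7, 211.9] [[432.0, 1.0, 4.0], [488.0, 31.0, 14.0], [547.0, 112.0, 42.0]]
199 ((490.3127746582031, 63.09309387207031), (86.4591064453125, 82.73915100097656), 86.06904602050781)
```

View pics/s2.png

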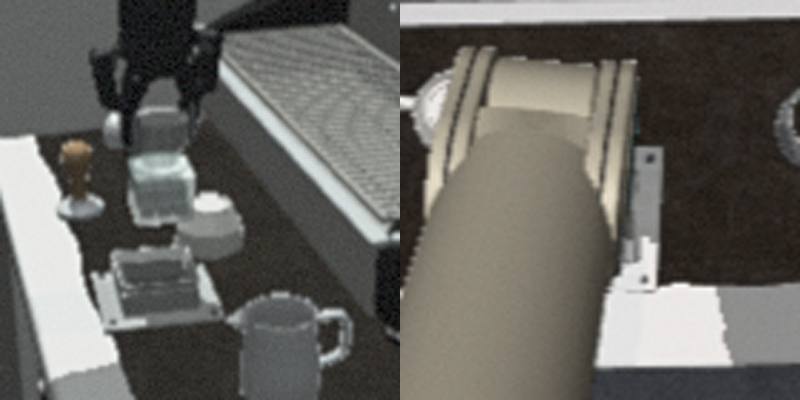

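```bash
python3 - <<'E'
from h import *
d=np.load('side2.npy'); P=pts('side',d,np.ones(d.shape,bool)); 
s=ctrl.read_state(); print(s['clock'],s['eef_pos'])
a=np.radians(-3.5+1.0*0); R=np.array([[np.cos(a),-np.sin(a),0],[np.sin(a),np.cos(a),0],[0,0,1]])
Q=(P-[493,63,0])@R   # brace axes
m=(abs(Q[:,0])<60)&(abs(Q[:,1])<60)&(Q[:,2]>95)&(Q[:,2]<215); Q=Q[m]
# front face
F=Q[(Q[:,2]>108)&(Q[:,2]<150)]
c=np.median(F[:,1]); F=F[abs(F[:,1]-c)<6]
A=np.c_[F[:,0],F[:,2]-130,np.ones(len(F))]; k=np.linalg.lstsq(A,F[:,1],rcond=None)[0]
print('face y=',k,'(yaw slope, tilt slope, y)',len(F),'res',np.std(A@k-F[:,1]))
for z in range(105,210,8):
    S=Q[(Q[:,2]>=z)&(Q[:,2]<z+8)]
    print(z,len(S),np.percentile(S[:,0],[1,99]).round(1),np.percentile(S[:,1],[1,50,99]).round(1)) if len(S) else 0
B=(P-[493,63,0])@R; 
for z0,z1 in ((2,6),(12,30),(35,46)):
    S=B[(abs(B[:,0])<64)&(B[:,1]>-70)&(B[:,1]<70)&(B[:,2]>z0)&(B[:,2]<z1)]
    if z0==2: continue
    S=S[(abs(S[:,0])<50)&(abs(S[:,1])<50)]
    print('brace',z0,len(S),np.percentile(S[:,0],[1,99]).round(1),np.percentile(S[:,1],[1,50,99]).round(1))
E
```

```text
7.075 [499.67665733  59.70080675 193.32261407]
face y= [-1.53263956e-02  9.69296703e-03 -3.35746999e+01] (yaw slope, tilt slope, y) 281 res 2.052214388751817
105 47 [-25.6  32.3] [-37.7 -33.9  -2.3]
113 62 [-25.5  32.3] [-38.6 -33.4   7.5]
121 58 [-25.6  32.5] [-37.5 -34.1  -5. ]
129 59 [-25.3  32.6] [-37.7 -33.2   5. ]
137 59 [-25.3  32.4] [-38.6 -33.9   2.2]
145 64 [-25.2  32.7] [-38.5 -33.2   5.7]
153 102 [-23.9  32.9] [-35.7 -24.7  15.2]
161 45 [-17.8  22.2] [-28.8 -19.   -4.6]
169 28 [-14.2  21.2] [-25.9 -19.4  -7.2]
177 48 [-29.   38.4] [-33.9 -26.1  -2.2]
185 75 [-34.2  43.7] [-35.1 -25.    3.9]
193 77 [-34.1  45.9] [-33.7 -25.    5.4]
201 158 [-33.6  45.6] [-33.2 -16.1  16.6]
209 37 [-34.9  46.1] [-27.6 -12.   14. ]
brace 12 272 [-43.5  35.6] [-43.2 -37.   37.2]
brace 35 173 [-43.5  37.6] [-41.9   7.5  42. ]
```

The picture shows the jar hanging upright under the gripper above the brace (crop about (160,190)), with the pocket below it at (150,285). The jar is about 6 mm too far in x and 3 mm short in y. I'll correct that and lower slowly.

```bash
python3 -m creep '[{"jaw":-1,"xyz":[5,-5.4,10],"angular":[0,0,-0.015]},{"jaw":-1,"xyz":[5,-5.4,30],"angular":[0,0,-0.015]},{"jaw":-1,"xyz":[5,-5.4,48],"angular":[0,0,-0.015]},{"jaw":-1,"xyz":[5,-5.4,56],"angular":[0,0,-0.015]},{"jaw":-1,"xyz":[5,-5.4,60],"angular":[0,0,-0.015]},{"jaw":-1,"xyz":[5,-5.4,64],"angular":[0,0,-0.015]},{"jaw":-1,"xyz":[5,-5.4,67],"angular":[0,0,-0.015]},{"jaw":-1,"xyz":[5,-5.4,70],"angular":[0,0,-0.015]},{"jaw":-1,"xyz":[5,-5.4,73],"angular":[0,0,-0.015]},{"jaw":-1,"xyz":[5,-5.4,73],"angular":[0,0,-0.015]}]'
python3 - <<'E'
from h import *
s=ctrl.read_state(); print(s['eef_pos'],s['tool_rot'],s['force'],s['torque'])
E
```

```text
clock: 8.32
eef_pos: [493.0, 63.5, 120.1]
tool_rot: [-3.141, -0.0, 1.883]
force: [0.8, 0.2, -3.9]
width: 54.9
gripper_force: 64.9
[493.0061023   63.45206805 120.1163065 ] [-3.14122863e+00 -8.72239771e-05  1.88274168e+00] [ 0.82994771  0.24649967 -3.87276344] [-0.01333189 -0.04388663 -0.00128062]
```

Jar bottom should be at about 31 mm and there is no contact force. I'll continue down slowly to the floor, expecting TCP z of about 97.5.

```bash
python3 -m creep '[{"jaw":-1,"xyz":[0,0,3],"angular":[0,0,0]},{"jaw":-1,"xyz":[0,0,6],"angular":[0,0,0]},{"jaw":-1,"xyz":[0,0,9],"angular":[0,0,0]},{"jaw":-1,"xyz":[0,0,12],"angular":[0,0,0]},{"jaw":-1,"xyz":[0,0,15],"angular":[0,0,0]},{"jaw":-1,"xyz":[0,0,15],"angular":[0,0,0]}]'
python3 - <<'E'
from h import *
s=ctrl.read_state(); print(s['eef_pos'],s['tool_rot'],s['force'],s['torque'])
E
```

```text
clock: 9.07
eef_pos: [492.9, 63.4, 105.0]
tool_rot: [-3.141, -0.0, 1.883]
force: [-0.3, -0.1, -3.8]
width: 55.0
gripper_force: 65.0
[492.93920448  63.40221376 105.03510827] [-3.14102950e+00 -1.08382027e-04  1.88265793e+00] [-0.31438048 -0.10546689 -3.83353576] [-0.0416965   0.02092577 -0.01522001]
```

```bash
python3 -m creep '[{"jaw":-1,"xyz":[0,0,2],"angular":[0,0,0]},{"jaw":-1,"xyz":[0,0,4],"angular":[0,0,0]},{"jaw":-1,"xyz":[0,0,5.5],"angular":[0,0,0]},{"jaw":-1,"xyz":[0,0,7],"angular":[0,0,0]},{"jaw":-1,"xyz":[0,0,8],"angular":[0,0,0]},{"jaw":-1,"xyz":[0,0,8],"angular":[0,0,0]}]'
```

```text
clock: 9.82
eef_pos: [493.1, 63.4, 97.5]
tool_rot: [3.142, -0.0, 1.883]
force: [-1.8, -0.6, 0.4]
width: 54.8
gripper_force: 65.5
```

It is seated: the weight is taken and z is 97.5. Now the anticlockwise twist, 65° plus about 5° for pocket play.

```bash
python3 -m creep '[{"jaw":-1,"xyz":[0,0,0],"angular":[0,0,-0.08]},{"jaw":-1,"xyz":[0,0,0],"angular":[0,0,-0.2]},{"jaw":-1,"xyz":[0,0,0],"angular":[0,0,-0.33]},{"jaw":-1,"xyz":[0,0,0],"angular":[0,0,-0.46]},{"jaw":-1,"xyz":[0,0,0],"angular":[0,0,-0.59]},{"jaw":-1,"xyz":[0,0,0],"angular":[0,0,-0.72]},{"jaw":-1,"xyz":[0,0,0],"angular":[0,0,-0.72]}]'
python3 - <<'E'
from h import *
s=ctrl.read_state(); print(s['eef_pos'],s['tool_rot'],s['force'],s['torque'],s['qpos'])
E
python3 -m creep '[{"jaw":-1,"xyz":[0,0,0],"angular":[0,0,-0.12]},{"jaw":-1,"xyz":[0,0,0],"angular":[0,0,-0.24]},{"jaw":-1,"xyz":[0,0,0],"angular":[0,0,-0.36]},{"jaw":-1,"xyz":[0,0,0],"angular":[0,0,-0.48]},{"jaw":-1,"xyz":[0,0,0],"angular":[0,0,-0.5]},{"jaw":-1,"xyz":[0,0,0],"angular":[0,0,-0.5]}]'
python3 - <<'E'
from h import *
s=ctrl.read_state(); print(s['eef_pos'],s['tool_rot'],s['force'],s['torque'],s['qpos'])
im,d=viewer.get_image('side'); np.save('side3.npy',d)
a=cv2.resize(im[110:250,240:380],(600,600),interpolation=2)
cv2.imwrite('pics/s3.png',a[:,:,::-1])
E
```

```text
clock: 10.7
eef_pos: [493.2, 63.8, 97.9]
tool_rot: [3.141, -0.0, 2.602]
force: [-2.4, 0.4, 6.0]
width: 54.7
gripper_force: 66.1
[493.19438589  63.80233596  97.90014166] [ 3.14061504e+00 -1.29883701e-04  2.60214644e+00] [-2.39374961  0.38408952  6.04459445] [0.29045656 0.38212976 0.05845808] [-0.22803501  0.66020407  0.06436389  2.06889971 -0.10008576  0.41479531
  0.94580666]
clock: 11.45
eef_pos: [492.9, 63.6, 98.3]
tool_rot: [3.141, 0.0, 3.1]
force: [-4.4, 0.7, 10.9]
width: 55.2
gripper_force: 66.7
[492.87536941  63.64686291  98.32979088] [3.14128744e+00 2.57081494e-05 3.10034913e+00] [-4.446067    0.66781011 10.92925331] [ 0.21666427  0.82883435 -0.05157909] [-0.14439952  0.65738027 -0.05948912  2.06683098  0.0885756   0.41960163
  1.25711781]
```

View pics/s3.png

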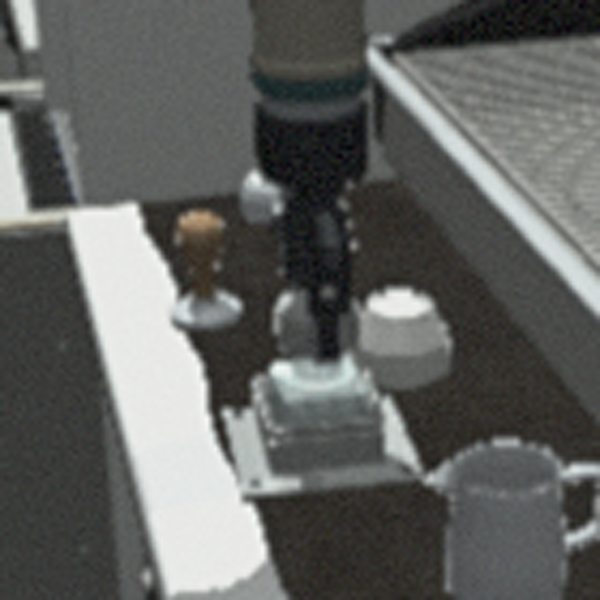

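The picture shows the jar body down in the pocket (crop (320,390)) with the gripper on its lid. The upward force has grown to 11 N and the torque has dropped, so the lugs appear to be free. I'll lift in small steps and check.

```bash
python3 -m creep '[{"jaw":-1,"xyz":[0,0,-2],"angular":[0,0,0]},{"jaw":-1,"xyz":[0,0,-4],"angular":[0,0,0]},{"jaw":-1,"xyz":[0,0,-4],"angular":[0,0,0]}]'
python3 - <<'E'
from h import *
s=ctrl.read_state(); print(s['eef_pos'],s['tool_rot'],s['force'],s['torque'],s['qpos'])
E
```

```text
clock: 11.88
eef_pos: [493.0, 63.1, 101.3]
tool_rot: [-3.141, -0.0, 3.102]
force: [-1.2, -0.7, 0.7]
width: 55.1
gripper_force: 65.6
[492.96122877  63.14980326 101.29891443] [-3.14117934e+00 -3.80973734e-04  3.10176317e+00] [-1.17951149 -0.68761064  0.7145469 ] [-0.1993135   0.24535062  0.01805332] [-0.14331402  0.65204494 -0.06014981  2.06481033  0.08884715  0.42756532
  1.25891936]
```

```bash
python3 -m creep '[{"jaw":-1,"xyz":[0,0,-5],"angular":[0,0,0]},{"jaw":-1,"xyz":[0,0,-12],"angular":[0,0,0]},{"jaw":-1,"xyz":[0,0,-20],"angular":[0,0,0]},{"jaw":-1,"xyz":[0,0,-28],"angular":[0,0,0]},{"jaw":-1,"xyz":[0,0,-36],"angular":[0,0,0]},{"jaw":-1,"xyz":[0,0,-43],"angular":[0,0,0]},{"jaw":-1,"xyz":[0,0,-45],"angular":[0,0,0]},{"jaw":-1,"xyz":[0,0,-45],"angular":[0,0,0]},{"jaw":-1,"xyz":[0,0,-45],"angular":[0,0,0]}]'
python3 - <<'E'
from h import *
s=ctrl.read_state(); print(s['eef_pos'],s['tool_rot'],s['force'],s['torque'])
im,d=viewer.get_image('side'); P=pts('side',d,np.ones(d.shape,bool))
a=cv2.resize(im[120:240,260:380],(600,600),interpolation=2); cv2.imwrite('pics/s4.png',a[:,:,::-1])
for n in ('lid','jar'):
  for r in silhouettes('side',n)[:2]:
    Q=pts('side',d,r['pixels']); print(n,r['score'],r['xy'],np.round(np.percentile(Q,[3,50,97],axis=0)).tolist())
Q=P[(abs(P[:,0]-493)<60)&(abs(P[:,1]-63)<60)]
for z in range(45,165,6):
    S=Q[(Q[:,2]>=z)&(Q[:,2]<z+6)]
    if len(S): print(z,len(S),np.percentile(S[:,0],[2,98]).round(1),np.percentile(S[:,1],[2,50]).round(1))
E
```

```text
clock: 13.0
eef_pos: [492.9, 63.4, 146.0]
tool_rot: [-3.142, -0.001, 3.103]
force: [-0.4, 0.2, -1.2]
width: 55.1
gripper_force: 65.5
[492.90885801  63.4356654  146.04522128] [-3.14150681e+00 -5.95488753e-04  3.10276785e+00] [-0.42687428  0.23571356 -1.15441003] [-0.04458412  0.0139397   0.01646216]
lid 0.59 [382.7, 276.4] [[546.0, -323.0, 6.0], [568.0, -307.0, 27.0], [594.0, -273.0, 30.0]]
lid 0.56 [309.3, 171.6] [[464.0, 37.0, 3.0], [476.0, 51.0, 151.0], [530.0, 425.0, 162.0]]
jar 0.74 [312.5, 199.8] [[460.0, 32.0, 39.0], [486.0, 45.0, 64.0], [515.0, 81.0, 103.0]]
45 46 [460.1 515.2] [31.1 34.6]
51 54 [460.3 518.6] [31.  35.2]
57 74 [462.8 516.7] [32.7 42.3]
63 49 [468.2 513. ] [38.4 48.5]
69 21 [473.4 504. ] [42.  46.9]
75 23 [471.7 502.6] [43.8 46.7]
81 24 [471.8 504.8] [42.8 48. ]
87 34 [471.7 512.8] [42.4 50.3]
93 45 [470.8 513.2] [39.7 57.5]
99 54 [471.5 507.9] [43.4 64.6]
105 6 [478.6 505.8] [43.6 51.1]
129 18 [469.5 515.6] [27.5 32.8]
135 33 [463.5 517.4] [24.4 41.8]
141 43 [463.8 518.7] [20.2 38.6]
147 38 [464.  514.3] [21.5 39.6]
153 44 [464.2 518.9] [21.3 39.6]
159 67 [465.7 515.2] [22.1 58.1]
```

View pics/s4.png

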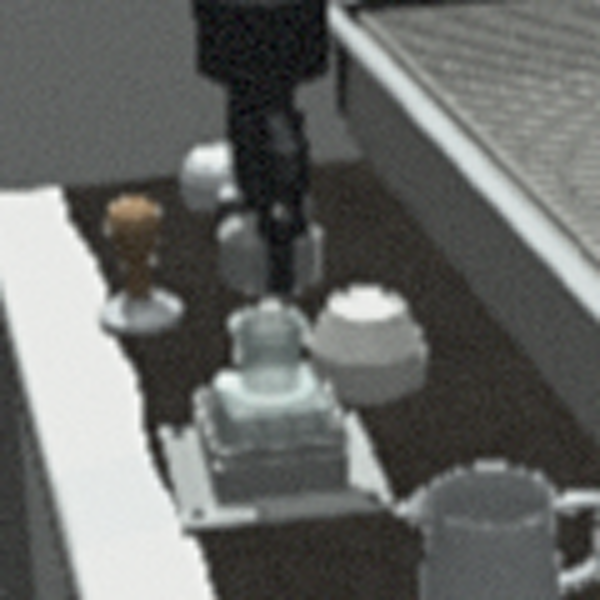

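The picture shows the open neck of the jar (crop (268,330)) standing in the brace. The lid is held level above it (crop (270,250)) with a gap of about 27 mm, centred to within 1–2 mm. The bystanders are in place.

```bash
python3 -c "
from cell import ctrl
print(ctrl.finish_job())"
```

```text
the job is handed in; nothing more can be done
None
```

I handed the job in at about 13 s: the jar stands upright in the brace, and the lid is off and held level about 27 mm above the mouth, centred to within 1–2 mm; the tamper, pitcher and cup were not touched (no verdict was returned).

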